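# Clamp a book in the finishing press with its crank

## Robot

A 6-joint arm with a two-finger parallel gripper is mounted at the origin on the work surface. World frame = base frame: x ahead of the robot, y to its left, z up, the work surface at z = 0. Lengths are in m, angles in rad, forces in N, time in s.
With the tool pointing down it reaches from about 0.35 to 0.85 m from the base axis. Payload 8.1 kg.
Tool frame: the origin (TCP) lies midway between the tips of the shut fingers; the grasp point (between the pads) lies robot.grasp_offset behind it (robot.grasp_offset is the distance from the TCP to the grasp point, in m); z points along the fingers, y is the direction in which the jaws open and shut (so a half turn about z gives the same grasp; the last joint's range is limited). The gripper opens to 93 mm and grips with 3 to 60 N. Pads are 15 mm wide; open, the fingers measure 128 mm over their backs; the gripper's body (75 mm by 188 mm) begins 65 mm behind the grasp point.
Start: joints at [1.064, 0.13, 1.488, -0, 1.523, -0.085], TCP at [0.246, 0.547, 0.219] pointing down, gripper open.
Joint ranges: [-2.96, 2.96], [-0.89, 2.26], [0.02, 2.5], [-1.34, 4.48], [0, 2.73], [-2.66, 2.66]. Speed limits (rad/s): [2.39, 2.39, 2.79, 3.14, 3.14, 3.14].

## Interface

Orientations are given as a rotation vector (axis times angle).
In Python, from plant import robot gives the robot as it stands.
- The arm moves only by the shell command python3 -m handwheel 'ROWS' [OPENING] [FORCE]. ROWS is text: rows parted by semicolons, each of 6 numbers parted by spaces: the shift along the world's x, y, z each as a share of 0.3 m, from -1 to 1, then the turn, a rotation vector about the world's x, y, z each as a share of 45 degrees, from -1 to 1. A call has 1 to 5 rows; each row is the pose to reach, as a shift and turn from the pose commanded when the call began; what a row does not reach only later rows make up. A row lasts 1/10 s, in which the tool goes at most 50 mm and 8.59 degrees, less where a joint would pass 70% of its speed; a pose out of reach is approached as far as the arm can. A call with a number of a shift or a turn outside -1 to 1 is refused whole. A call with a gripper value outside its range is refused whole. OPENING is the closure, from -1 (fully open) to 1 (shut), set as the call begins (- or left out, the last holds). The fingers move at their own pace and stop on an object; FORCE is the grip in N (left out, the last holds). Time passes only in rows, so rows that repeat a pose let the fingers close. It gives the time, the measured TCP pose, the force and the opening at its end, in the units of the state.
- robot.read_state(): the state, without advancing time (a new reading comes with each control period).
- robot.read_camera(name): name is "side" or "top" or "wrist"; returns (picture, depth): 420x560x3 uint8, red, green, blue; 420x560 float32, m along the optical axis (not along the pixel's ray), 0 where there is no reading.
- robot.camera_model(name): a dict with "camera_matrix" (3x3 intrinsics, pixels), "pose" (4x4, takes a point from camera to world coordinates); the wrist camera has in their place "tool_from_camera" (4x4, takes a point from camera to tool coordinates, whose origin is the TCP and whose axes are the flange's). Camera axes: x right, y down, z forward; pixel columns grow to the right and rows downward; lengths in m; the calibration is good to about 2 mm. A picture is of the moment at which its call begins: read the wrist's pose just before it. camera_model takes no time and is no camera call.
- robot.close_job(): hands the job in, once; it reports no verdict.
Trained networks look in the newest picture that a camera, given by its name, has taken for a name from the list of things; names that differ only in an ending like _2 or _b are one class to them, and where a whole thing is asked for, a point or a joint stands for the part that bears it (a point fixed in the world has none). Each returns a list of dicts, best first, with "conf" (0 to 1); they miss things now and then, are a little off and sometimes report something else, mostly with a low value. They report only what shows in the picture. A call takes as long as a camera call. They do not tell look-alikes from the thing itself.
- robot.look_for(camera, query): "rect" ([centre column, centre row, width, height] in pixels, round what is visible of it).
- robot.silhouettes(camera, query): "pixels" (420x560 bool, what is visible of it) and "rect" ([centre column, centre row, width, height] in pixels, round what is visible of it).
- robot.tip_of(camera, query): "at" ([row, column] in pixels: a listed point, or the origin of a listed thing).
The state is a dict: "t": time; "q": joint angles; "dq": joint speeds; "joint_torque": joint torques, N m; "tool_pos": TCP position; "orientation": TCP orientation; "force": force on the tool from outside, world axes, zero at the start; "wrist_torque": the same for the moment, N m; "opening": finger opening in m.
Only numpy, scipy, OpenCV 4.12 (cv2) and the standard library are available. Lean on these libraries where they do the work, as an engineer would, in place of code of your own. Each camera call takes 0.05 s, during which the arm holds its last target.

## Task

Stand the thicker of the two upright books, spine up, on the bed of the finishing press between its open jaws and let go of it. Then take the crank by its free-spinning grip and wind it counter-clockwise seen from above, in one go without letting go, until the book is held firmly: the crank turns at 6 to 7 N pushed at the grip while idle, stop when it needs about 9.5 N and do not go past 11 N, which would crush the book. Release the crank, and leave the thinner book alone.

Things in the scene. Friction and masses are not known exactly. Their poses are not given: they have to be found in the camera images.
- book: the book to clamp: a blue cloth-bound rigid book standing spine up, 90 mm long (its x), 30 mm thick (its y), 110 mm tall (z), about 0.25 kg. Origin: centre of its underside; z up.
- thin_book: the other book, not to be moved: same blue cloth, 85 mm long (x), 18 mm thick (y), 100 mm tall (z), standing spine up. Origin: centre of its underside.
- press: press, bolted down: dark steel bed 160 mm (x) by 300 mm (y from -140 to +160), 15 mm thick; two upright jaws 150 mm long in x (one green, the moving one a wooden plate), tops 75 mm above the table, closing along y; guide rods at x = +-66 mm; green gearbox 90 x 105 mm (y from 45 to 150 mm, top 100 mm above the table) under the crank. Origin: on the table, 70 mm towards +y from the seat point.
- back_jaw: the fixed jaw at the -y end, 150 mm (x) by 25 mm by 60 mm tall on the bed, wood-lined. Origin: on the bed, middle of its clamping face, which looks to +y (press axes). The moving jaw facing it has a wooden face on stiff springs (18 N per mm); its opening at the start differs from run to run (gap 58 to 86 mm), not told by the crank angle. It pushes a book along the bed up to this jaw.
- seat (a point): point on the bed's top (15 mm above the table) midway along the jaws, 30 mm in front of the back jaw's face: a book whose underside centre is here, its x along the press's x, stands clear of both open jaws. Axes as the press.
- crank (a joint): angle in rad, grows counter-clockwise seen from above, closing the jaws by 4 mm per rad (1.1 to 2.4 turns until the book is gripped). 0: the arm points along the press's +y; starts at -0.8 to 0.8. It stays where it is left: friction 0.42 N m, so about 7 N along the circle at the grip turns it idle; 10 N of clamping adds 0.67 N. Turn slowly (20 mm/s) to read this: after a quick step that stops, friction leaves about 6 N less.
- crank_axis (a point): point on the crank's vertical axis at the height of the middle of the grip (149 mm above the table). The grip runs on a circle of 60 mm radius about it. Axes as the press.
- grip: the crank's upright wooden grip, a sleeve of 24 mm diameter and 52 mm height which spins freely about its own vertical pin, standing 7 mm above the crank arm (whose top is 120 mm above the table); a flat pin head of 14 mm diameter ends 3 mm above it. Origin: its middle, 149 mm above the table.
Mind the look-alikes: they are no part of the job. Leave any brown look-alike of the book alone.

How it is judged:
On the way, in this order (a step that is already met when the one before it is completed fails the run):
1. the thicker book stands on the bed between the open jaws, let go, the crank not yet wound (x of book in the frame of press between -0.025 and 0.025 m and z of book in the frame of press between 0.011 and 0.019 m and angle between book's own z axis and vertical below 0.08 rad and y of book in the frame of press between -0.088 and -0.03 m and contact force between the fingers and book below 0.1 N and value of joint crank below 1.5 rad), for 0.2 s.
2. the book is clamped with more than 25 N while the crank is held by its grip (contact force between book and back_jaw above 25 N and contact force between the fingers and grip above 0.5 N), for 0.2 s.
At the end, for the whole second after the job is handed in: The thicker book stands spine up on the bed (upright within 0.08 rad, underside within 4 mm of the bed, centred along the jaws within 25 mm), up against the back jaw and clamped with 25 to 100 N, at rest, and the crank is released (x of book in the frame of press between -0.025 and 0.025 m and z of book in the frame of press between 0.011 and 0.019 m and angle between book's own z axis and vertical below 0.08 rad and y of book in the frame of press below -0.08 m and contact force between book and back_jaw between 25 and 100 N and linear speed of book below 0.01 m/s); the robot touches nothing.
It fails at once if the book is crushed: clamped with more than 120 N (contact force between book and back_jaw above 120 N).
It fails at once if the crank's grip is let go after winding has begun (crank beyond 1.8 rad) and before the book is clamped (value of joint crank above 1.8 rad and contact force between book and back_jaw below 20 N and contact force between the fingers and grip below 0.2 N).
It fails at once if the thinner book is moved by more than 20 mm or knocked over (distance of thin_book from where it was at the start of the episode above 0.02 m or angle between thin_book's own z axis and vertical above 0.3 rad).
It also fails if it takes over 72 s, if anything falls off the work surface, if the arm or the gripper's body presses on something with over 40 N, if the wrist force passes 120 N, or if a joint passes its speed limit or range.

## Working session

There is one attempt and no reset: what is moved stays moved. The work goes in short steps, Python scripts to look and compute and a shell command to move; the robot and the scene stay as the last step left them, time stands still between calls to the robot, and variables do not carry over. Pictures are saved under pics/ and viewed, and the job is handed in when it is done.

```bash
ls; mkdir -p pics; python3 - <<'E'
from plant import robot
import cv2
s=robot.read_state();print(s, robot.grasp_offset)
for c in("top","side","wrist"):
    p,d=robot.read_camera(c);cv2.imwrite(f"pics/{c}0.png",p[:,:,::-1])
    m=robot.camera_model(c);print(c,m)
E
```

```text
pics
{'t': 0.0, 'q': array([ 1.06359749e+00,  1.31153440e-01,  1.48927822e+00,  1.98219341e-05,
        1.52298516e+00, -8.54191426e-02]), 'dq': array([ 1.95295985e-04, -6.89552853e-04,  1.34745543e-04,  1.80005447e-05,
       -8.53411566e-05, -8.79469401e-04]), 'joint_torque': array([ 3.14418918e-03, -5.59844720e+01, -4.91756380e+01,  7.69795803e-02,
        3.52169399e-02, -1.51400391e-04]), 'tool_pos': array([0.24533867, 0.54692885, 0.21759264]), 'orientation': array([-6.57515721e-01, -3.07144993e+00,  2.73095884e-03]), 'force': array([-0.33312051,  0.06414046, -0.63019909]), 'wrist_torque': array([0.00832675, 0.00261885, 0.00245597]), 'opening': 0.0928745878062035} 0.0188
top {'camera_matrix': array([[430.29114989,   0.        , 274.96443568],
       [  0.        , 430.29114989, 212.30269464],
       [  0.        ,   0.        ,   1.        ]]), 'pose': array([[-0.00516053, -0.98869481,  0.14985308,  0.30911529],
       [-0.99995126,  0.00384078, -0.00909507, -0.08049064],
       [ 0.00841669, -0.14989271, -0.98866644,  0.99908151],
       [ 0.        ,  0.        ,  0.        , 
[... 288 characters left out ...]
5825879,  0.78743008, -1.16657883],
       [-0.01061912, -0.86181658, -0.50710888,  0.80647958],
       [ 0.        ,  0.        ,  0.        ,  1.        ]])}
wrist {'camera_matrix': array([[339.20881608,   0.        , 276.36277762],
       [  0.        , 339.20881608, 211.85346469],
       [  0.        ,   0.        ,   1.        ]]), 'tool_from_camera': array([[ 4.49085880e-04, -9.64157286e-01, -2.65330975e-01,
         7.30276849e-02],
       [ 9.99999898e-01,  4.44113113e-04,  7.87354015e-05,
         5.35753968e-04],
       [ 4.19236544e-05, -2.65330984e-01,  9.64157387e-01,
        -1.66229192e-01],
       [ 0.00000000e+00,  0.00000000e+00,  0.00000000e+00,
         1.00000000e+00]])}
```

View pics/top0.png

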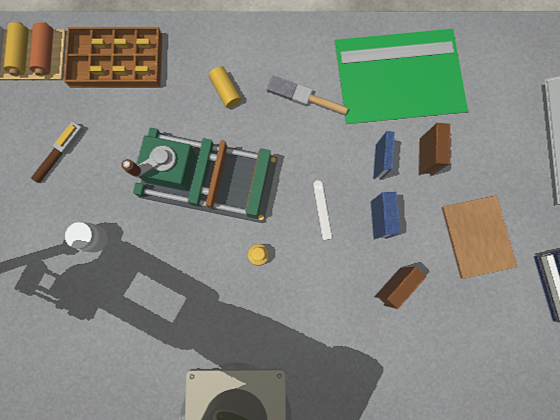

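View pics/side0.png

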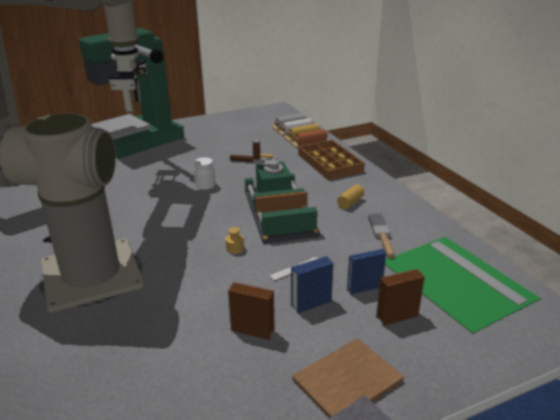

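Blue books: at (384,155) and (385,215) in the top view. Brown look-alikes are at (435,150) and (402,286). I'll measure the blue ones and the press, and enlarge the blue pair.

```bash
cat > h.py <<'E'
import numpy as np,cv2
from plant import robot
from scipy.spatial.transform import Rotation as R
def cloud(c,d,pose=None):
    m=robot.camera_model(c);K=m["camera_matrix"]
    if c=="wrist":
        s=robot.read_state();T=np.eye(4);T[:3,:3]=R.from_rotvec(s["orientation"]).as_matrix();T[:3,3]=s["tool_pos"];P=T@m["tool_from_camera"]
    else:P=m["pose"]
    v,u=np.mgrid[:d.shape[0],:d.shape[1]]
    X=np.stack([(u-K[0,2])/K[0,0]*d,(v-K[1,2])/K[1,1]*d,d],-1)
    W=X@P[:3,:3].T+P[:3,3]; W[d<=0]=np.nan
    return W
def rect(pts):
    (c,(w,h),a)=cv2.minAreaRect((pts[:,:2]*1000).astype(np.float32))
    b=cv2.boxPoints((c,(w,h),a)); e=b[1]-b[0] if np.linalg.norm(b[1]-b[0])>np.linalg.norm(b[2]-b[1]) else b[2]-b[1]
    return np.array(c)/1000,max(w,h),min(w,h),np.degrees(np.arctan2(e[1],e[0]))
E
python3 - <<'E'
from h import *
p,d=robot.read_camera("top");W=cloud("top",d)
hsv=cv2.cvtColor(p,cv2.COLOR_RGB2HSV)
z=W[...,2]
print("table z",np.nanmedian(z[340:,400:520]), np.nanmedian(z[240:300,300:340]))
blue=(hsv[...,0]>100)&(hsv[...,0]<130)&(hsv[...,1]>90)
for (u0,u1,v0,v1) in((365,410,120,182),(365,410,185,245)):
    m=np.zeros_like(blue);m[v0:v1,u0:u1]=True
    zz=z[m&blue];top=np.nanmax(zz)
    mm=m&(z>0.025)
    t=m&(z>np.nanpercentile(z[mm],95)-0.006)
    print("top z",np.nanpercentile(z[mm],95),"blue px",(m&blue).sum(),rect(W[t]),rect(W[mm]))
# press
m=np.zeros_like(blue);m[120:230,120:290]=True
g=m&(hsv[...,0]>60)&(hsv[...,0]<95)&(hsv[...,1]>70)
for lo,hi in((0.09,0.108),(0.065,0.085)):
    t=g&(z>lo)&(z<hi);print(lo,t.sum(),rect(W[t]))
h=m&(z>0.13);print("grip",np.nanmean(W[h],0) , h.sum())
for q in("seat","crank_axis","press","back_jaw","grip","book","thin_book"):
    for r in robot.tip_of("top",q)[:3]:
        v,u=r["at"];print(q,r["conf"],r["at"],W[int(v),int(u)])
c=p[110:250,350:460];cv2.imwrite("pics/c1.png",cv2.resize(c,None,fx=5,fy=4.2)[:,:,::-1])
c=p[110:240,110:290];cv2.imwrite("pics/c2.png",cv2.resize(c,None,fx=4,fy=4)[:,:,::-1])
E
```

```text
table z 0.0015246280426631231 0.0014721276509032655
top z 0.10355398982681496 blue px 621 (array([ 0.58100061, -0.33461496]), 84.70974731445312, 18.924314498901367, np.float32(-6.4436245)) (array([ 0.58060986, -0.33417651]), 85.57659149169922, 19.564952850341797, np.float32(-6.6512656))
top z 0.11363159501528808 blue px 793 (array([ 0.44185016, -0.32937469]), 89.84039306640625, 31.750633239746094, np.float32(2.0327117)) (array([ 0.44182202, -0.32937302]), 90.21057891845703, 31.756017684936523, np.float32(2.032707))
0.09 1228 (array([0.56185437, 0.15302783]), 103.43876647949219, 90.64034271240234, np.float32(78.010414))
0.065 1170 (array([0.54297516, 0.06644315]), 264.9252014160156, 150.06869506835938, np.float32(78.132576))
grip [0.52772258 0.19716971 0.16540939] 220
seat 0.67 [178.9, 241.1] [ 0.53997677 -0.01042109  0.01409461]
crank_axis 0.69 [154.4, 154.3] [0.56511633 0.16314881 0.12794949]
press 0.79 [180.1, 212.8] [0.52080758 0.04844606 0.07762734]
press 0.38 [154.8, 152.4] [0.57053891 0.17254758 0.10953622]
press 0.22 [177.9, 240.8] [ 0.54183621 -0.00823349  0.01640322]
back_jaw 0.89 [184.5, 249.8] [ 0.52518618 -0.02929255  0.01578752]
grip 0.69 [164.9, 132.3] [0.53071648 0.19188142 0.17646875]
book 0.89 [218.1, 375.7] [ 0.44043493 -0.31444804  0.04133104]
book 0.88 [286.3, 391.9] [ 0.28997238 -0.33550308  0.07100526]
book 0.6 [155.6, 428.1] [ 0.57935096 -0.43339684  0.06599408]
thin_book 0.82 [162.9, 377.7] [ 0.57012225 -0.32416281  0.04168876]
```

View pics/c1.png

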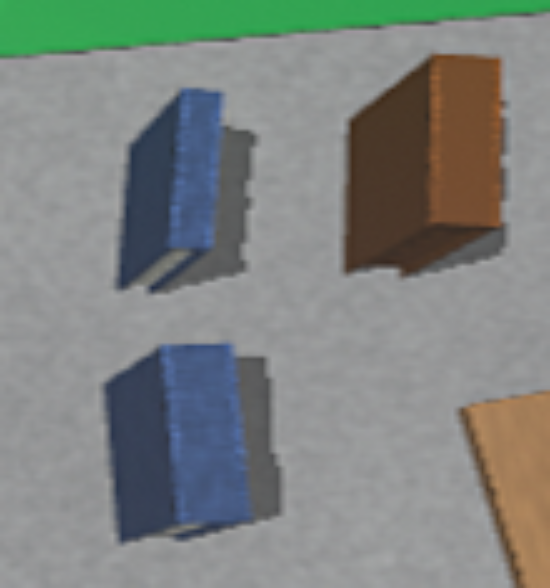

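View pics/c2.png

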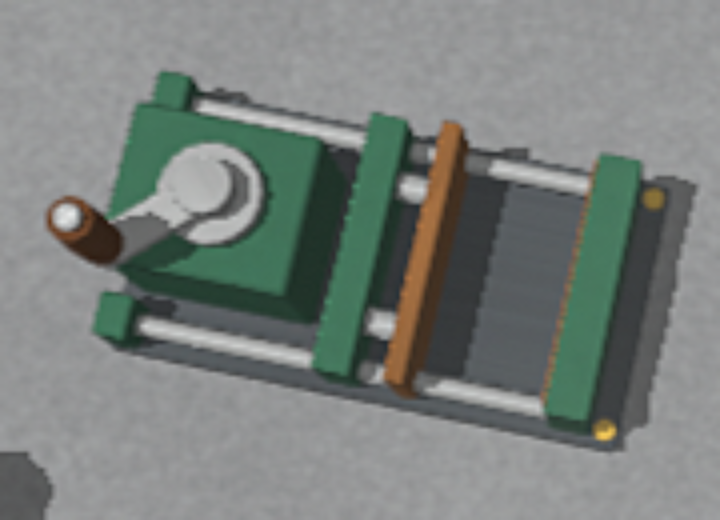

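Book to clamp: the blue one at (385,215). It measures 90×31.7 mm and about 111 mm tall. The thin blue book at (384,155) measures 85×19 mm and about 101 mm tall. The brown ones are look-alikes, and the crop confirms this. Next I'll get the press geometry in its own frame.

```bash
python3 - <<'E'
from h import *
p,d=robot.read_camera("top");W=cloud("top",d);z=W[...,2]
a=np.radians(78.07);uy=np.array([np.cos(a),np.sin(a)]);ux=np.array([uy[1],-uy[0]])
o=np.array([.5619,.1530])-.0975*uy
print("o",o,"seat",o-.07*uy)
Q=np.stack([(W[...,:2]-o)@ux,(W[...,:2]-o)@uy],-1)
hsv=cv2.cvtColor(p,cv2.COLOR_RGB2HSV)
ok=(abs(Q[...,0])<.05)&(z>.06)&(z<.09)&(Q[...,1]<.05)&(Q[...,1]>-.2)
y=np.round(Q[...,1][ok]*1000);hh,e=np.histogram(y,np.arange(-140,50,3))
print([(int(b),int(n)) for b,n in zip(e,hh) if n])
br=ok&((hsv[...,0]<20)&(hsv[...,1]>120))
print("brown y pct",np.percentile(Q[br][:,1],[1,10,50,90,99]))
r=np.hypot(Q[...,0],Q[...,1]-.0975)
m=(z>.108)&(abs(Q[...,0])<.1)&(Q[...,1]>0)&(Q[...,1]<.25)
hub=m&(z<.14)
for lo in np.arange(.108,.19,.006):
    t=m&(z>=lo)&(z<lo+.006)
    if t.sum()>3: print(round(lo,3),t.sum(),np.median(Q[t],0).round(4),np.median(W[t],0).round(4), (Q[t].max(0)-Q[t].min(0)).round(3))
E
```

```text
o [0.54174514 0.05760591] seat [ 0.52727499 -0.01088215]
[(-125, 37), (-122, 61), (-119, 60), (-116, 63), (-113, 61), (-110, 59), (-107, 59), (-104, 66), (-101, 55), (-98, 36), (-23, 58), (-20, 69), (-17, 57), (-14, 63), (-11, 41), (10, 37), (13, 64), (16, 54), (19, 60), (22, 55), (25, 60), (28, 61), (31, 50), (34, 3), (46, 137)]
brown y pct [-0.02135415 -0.02096598 -0.0169585  -0.01196416 -0.01026907]
0.108 243 [0.0007 0.0854] [0.5591 0.1412 0.1114] [0.058 0.055]
0.114 89 [-0.0204  0.1118] [0.5439 0.1693 0.1184] [0.076 0.066]
0.12 186 [-0.0195  0.1157] [0.5462 0.1745 0.1222] [0.068 0.059]
0.126 160 [-0.0018  0.0967] [0.5604 0.1525 0.1279] [0.067 0.062]
0.132 11 [-0.0467  0.1294] [0.5224 0.1926 0.1363] [0.019 0.011]
0.138 9 [-0.0484  0.131 ] [0.5212 0.1945 0.1412] [0.019 0.008]
0.144 13 [-0.047   0.1289] [0.5224 0.1934 0.1471] [0.015 0.012]
0.15 16 [-0.0485  0.1306] [0.5211 0.1945 0.1542] [0.02  0.015]
0.156 16 [-0.0448  0.1295] [0.5243 0.193  0.1597] [0.023 0.015]
0.162 17 [-0.0477  0.1297] [0.5216 0.1933 0.1649] [0.018 0.017]
0.168 14 [-0.0462  0.1301] [0.5233 0.1939 0.1705] [0.022 0.016]
0.174 78 [-0.0435  0.1367] [0.5277 0.2003 0.1763] [0.022 0.024]
0.18 34 [-0.042   0.1387] [0.5294 0.2019 0.1819] [0.013 0.014]
```

```bash
python3 -m handwheel '0.1 -0.13 0 0 0 0.18;0.2 -0.27 0 0 0 0.36;0.3 -0.42 0 0 0 0.54;0.4 -0.58 0.05 0 0 0.58;0.5 -0.74 0.05 0 0 0.58'
```

```text
t: 1.1
tool_pos: [0.3838, 0.3445, 0.2335]
orientation: [-0.056, 3.14, 0.002]
force: [0.1, 0.8, -0.5]
opening: 0.093
```

```bash
python3 -m handwheel '0 -0.16 0 0 0 0;0 -0.32 0 0 0 0;0 -0.48 0 0 0 0;0.03 -0.64 0 0 0 0;0.05 -0.8 0 0 0 0'; python3 -m handwheel '0 -0.16 0 0 0 0;0 -0.32 0 0 0 0;0 -0.48 0 0 0 0;0.05 -0.64 0 0 0 0;0.08 -0.8 0 0 0 0'; python3 -m handwheel '0 -0.16 0 0 0 0;0 -0.32 0 0 0 0;0.03 -0.42 0 0 0 0;0.03 -0.42 0 0 0 0;0.03 -0.42 0 0 0 0'
```

```text
t: 1.6
tool_pos: [0.3978, 0.1041, 0.2327]
orientation: [-0.054, 3.14, 0.0]
force: [0.9, -1.6, 0.1]
opening: 0.0931
t: 2.1
tool_pos: [0.4221, -0.1364, 0.2329]
orientation: [-0.053, 3.139, -0.001]
force: [0.6, 0.9, 0.6]
opening: 0.0925
t: 2.6
tool_pos: [0.4306, -0.2604, 0.2321]
orientation: [0.051, -3.141, -0.001]
force: [-0.2, -0.3, 0.2]
opening: 0.0932
```

```bash
python3 - <<'E'
from h import *
p,d=robot.read_camera("wrist");W=cloud("wrist",d);z=W[...,2]
s=robot.read_state();print(s["tool_pos"],s["orientation"],s["q"])
cv2.imwrite("pics/w1.png",p[:,:,::-1])
near=np.hypot(W[...,0]-.4418,W[...,1]+.3294)<.065
t=near&(z>.1)&(z<.12);print(t.sum(),rect(W[t]),np.nanmedian(z[t]))
E
```

```text
[ 0.43069656 -0.2597002   0.23220859] [ 5.25902761e-02 -3.14078884e+00 -1.11434056e-03] [-6.44838717e-01 -1.39447143e-01  1.73259275e+00  3.36654083e-04
  1.54916963e+00 -2.24912789e+00]
3498 (array([ 0.44171228, -0.32929053]), 90.48773193359375, 30.72723960876465, np.float32(2.3197095)) 0.11021483604615862
```

View pics/w1.png

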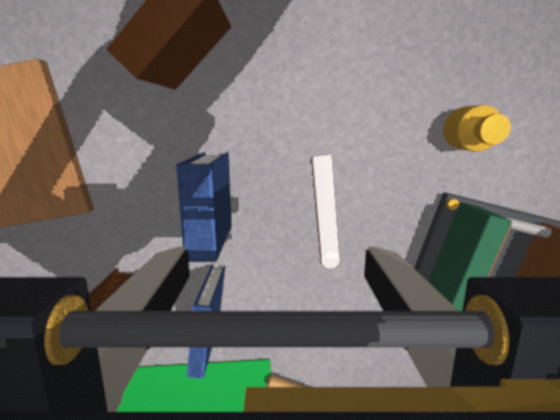

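The wrist view shows the thick book at (204,205) and the thin one at (207,320). Both cameras agree on (0.4417, −0.3293). Moving above it and descending.

```bash
python3 -m handwheel '0.037 -0.12 0 0 0 0;0.037 -0.232 0 0 0 0;0.037 -0.232 -0.1 0 0 0;0.037 -0.232 -0.2 0 0 0;0.037 -0.232 -0.25 0 0 0' -1; python3 -m handwheel '0 0 -0.1 0 0 0;0 0 -0.2 0 0 0;0 0 -0.286 0 0 0;0 0 -0.286 0 0 0;0 0 -0.286 0 0 0'; python3 -c "
from plant import robot
s=robot.read_state();print(s['tool_pos'],s['orientation'],s['force'])"
```

```text
t: 3.15
tool_pos: [0.4412, -0.3276, 0.1548]
orientation: [0.055, -3.139, -0.004]
force: [-0.6, -0.2, -0.2]
opening: 0.0933
t: 3.65
tool_pos: [0.4423, -0.3291, 0.0724]
orientation: [0.055, -3.141, -0.0]
force: [-0.3, 0.1, 0.3]
opening: 0.0931
[ 0.44226853 -0.32906587  0.07236179] [ 5.47576492e-02 -3.14099825e+00 -2.65731619e-04] [-0.30447813  0.07513626  0.31496941]
```

```bash
python3 -m handwheel '0 0 0 0 0 0;0 0 0 0 0 0;0 0 0 0 0 0;0 0 0 0 0 0;0 0 0 0 0 0' 1 25; python3 -m handwheel '0 0 0 0 0 0;0 0 0.05 0 0 0;0 0 0.15 0 0 0;0 0 0.3 0 0 0;0 0 0.45 0 0 0' 1 25;  python3 -m handwheel '0 0 0.05 0 0 0;0 0 0.05 0 0 0'
```

```text
t: 4.15
tool_pos: [0.442, -0.3299, 0.0719]
orientation: [-0.053, 3.141, -0.0]
force: [-0.6, 0.1, 0.6]
opening: 0.0576
t: 4.65
tool_pos: [0.4415, -0.3294, 0.2086]
orientation: [0.053, -3.141, -0.001]
force: [0.3, -0.5, 0.4]
opening: 0.0175
t: 4.85
tool_pos: [0.4436, -0.3312, 0.2262]
orientation: [-0.053, 3.136, -0.008]
force: [-0.2, -0.3, -0.8]
opening: 0.0022
```

I lifted before the slow fingers had closed, so they shut on air. I'll reopen and check that the book is undisturbed.

```bash
python3 -m handwheel '0 0.2 0 0 0 0;0 0.2 0 0 0 0;0 0.2 0 0 0 0;0 0.2 0 0 0 0;0 0.2 0 0 0 0' -1;python3 -m handwheel '0 0 0 0 0 0;0 0 0 0 0 0;0 0 0 0 0 0;0 0 0 0 0 0;0 0 0 0 0 0'; python3 - <<'E'
from h import *
p,d=robot.read_camera("wrist");W=cloud("wrist",d);z=W[...,2]
s=robot.read_state();print(s["t"],s["tool_pos"],s["orientation"],s["opening"])
cv2.imwrite("pics/w2.png",p[:,:,::-1])
near=np.hypot(W[...,0]-.4418,W[...,1]+.3294)<.065
t=near&(z>.1)&(z<.12);print(t.sum(),rect(W[t]),np.nanmedian(z[t]))
E
```

```text
t: 5.35
tool_pos: [0.4417, -0.2705, 0.221]
orientation: [0.052, -3.14, -0.0]
force: [-0.8, 0.8, 0.1]
opening: 0.0381
t: 5.85
tool_pos: [0.4419, -0.2699, 0.2216]
orientation: [-0.053, 3.141, -0.0]
force: [-0.4, -0.4, -0.1]
opening: 0.0781
5.9 [ 0.44196785 -0.26985001  0.22157866] [-5.28238575e-02  3.14110287e+00 -7.49417383e-05] 0.08197299235551171
3794 (array([ 0.44152231, -0.3300545 ]), 90.32646179199219, 30.816944122314453, np.float32(2.001392)) 0.11009588479907145
```

View pics/w2.png

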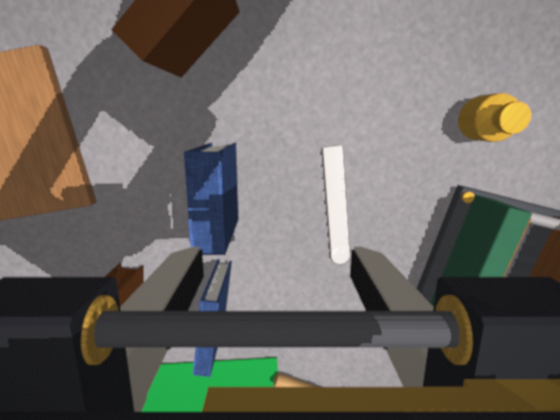

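The book, at (210,198), hasn't moved. Descending again with a pre-narrowed opening, and this time I'll wait until the fingers stop.

```bash
python3 -m handwheel '0 -0.1 0 0 0 0;0 -0.2 0 0 0 0;0 -0.2 -0.1 0 0 0;0 -0.2 -0.2 0 0 0;0 -0.2 -0.3 0 0 0' -0.4; python3 -m handwheel '0 0 -0.1 0 0 0;0 0 -0.203 0 0 0;0 0 -0.203 0 0 0;0 0 -0.203 0 0 0;0 0 -0.203 0 0 0';python3 -m handwheel '0 0 0 0 0 0;0 0 0 0 0 0;0 0 0 0 0 0;0 0 0 0 0 0;0 0 0 0 0 0' 1 25;python3 -m handwheel '0 0 0 0 0 0;0 0 0 0 0 0;0 0 0 0 0 0'
```

```text
t: 6.4
tool_pos: [0.442, -0.3302, 0.1307]
orientation: [-0.052, 3.141, -0.001]
force: [1.4, -1.0, 0.9]
opening: 0.0653
t: 6.9
tool_pos: [0.4431, -0.3308, 0.0729]
orientation: [-0.053, 3.139, -0.003]
force: [-0.6, -0.6, -0.1]
opening: 0.0651
t: 7.4
tool_pos: [0.442, -0.3298, 0.0708]
orientation: [-0.053, 3.141, -0.0]
force: [-0.2, -0.4, -1.4]
opening: 0.0298
t: 7.7
tool_pos: [0.442, -0.3298, 0.0708]
orientation: [-0.053, 3.141, -0.0]
force: [0.4, 0.5, 2.1]
opening: 0.0299
```

```bash
python3 -m handwheel '0 0 0.08 0 0 0;0 0 0.2 0 0 0;0 0 0.35 0 0 0;0 0 0.45 0 0 0;0 0 0.45 0 0 0'
```

```text
t: 8.2
tool_pos: [0.4441, -0.3316, 0.211]
orientation: [-0.053, 3.135, -0.009]
force: [0.5, -0.2, -2.4]
opening: 0.0303
```

```bash
python3 -m handwheel '0.03 0.12 0 0 0 -0.06;0.07 0.26 0 0 0 -0.12;0.11 0.4 0 0 0 -0.18;0.15 0.54 0 0 0 -0.25;0.19 0.68 0 0 0 -0.31'; python3 -m handwheel '0.03 0.13 0 0 0 0;0.06 0.24 0 0 0 0;0.08 0.32 0 0 0 0;0.094 0.383 0 0 0 0;0.094 0.383 0 0 0 0';python3 -m handwheel '0 0 0 0 0 0;0 0 0 0 0 0'
python3 - <<'E'
from h import *
p,d=robot.read_camera("top");W=cloud("top",d);z=W[...,2]
s=robot.read_state();print(s["t"],s["tool_pos"],s["orientation"],s["opening"],s["force"])
cv2.imwrite("pics/t3.png",cv2.resize(p[100:260,100:320],None,fx=3.5,fy=3.5)[:,:,::-1])
p,d=robot.read_camera("wrist");cv2.imwrite("pics/w3.png",p[:,:,::-1])
W=cloud("wrist",d);z=W[...,2]
a=np.radians(78.07);uy=np.array([np.cos(a),np.sin(a)]);ux=np.array([uy[1],-uy[0]])
o=np.array([.5417,.0576]);Q=np.stack([(W[...,:2]-o)@ux,(W[...,:2]-o)@uy],-1)
hsv=cv2.cvtColor(p,cv2.COLOR_RGB2HSV)
g=(hsv[...,0]>60)&(hsv[...,0]<95)&(hsv[...,1]>70)
t=g&(z>.065)&(z<.085)&(Q[...,1]<-.06);print(t.sum(),rect(W[t]),np.nanpercentile(Q[t],[1,50,99],axis=0),np.nanmedian(z[t]))
br=(hsv[...,0]<20)&(hsv[...,1]>110)&(z>.065)&(z<.085);print(br.sum(),np.nanpercentile(Q[br],[1,50,99],axis=0))
E
```

```text
t: 8.7
tool_pos: [0.498, -0.1238, 0.2031]
orientation: [-0.332, -3.121, -0.001]
force: [0.9, -0.3, -3.0]
opening: 0.03
t: 9.2
tool_pos: [0.5262, -0.0084, 0.203]
orientation: [-0.324, -3.121, -0.001]
force: [-0.0, -0.5, -3.1]
opening: 0.0304
t: 9.4
tool_pos: [0.5265, -0.0116, 0.2045]
orientation: [-0.33, -3.122, 0.001]
force: [0.3, -0.5, -2.5]
opening: 0.03
9.45 [ 0.52665547 -0.01178703  0.20482557] [-3.30314726e-01 -3.12293896e+00  4.99131080e-04] 0.03024608383439175 [ 0.36228167 -0.3510108  -3.92691591]
3030 (array([ 0.50403879, -0.04839373]), 119.47076416015625, 24.86243438720703, np.float32(-12.616067)) [[-0.07376088 -0.12304256]
 [-0.02817588 -0.1128299 ]
 [ 0.04115616 -0.09973054]] 0.07533684398065474
2152 [[-0.07353294 -0.09833969]
 [-0.02183435 -0.01670171]
 [ 0.0493725  -0.00958917]]
```

View pics/w3.png

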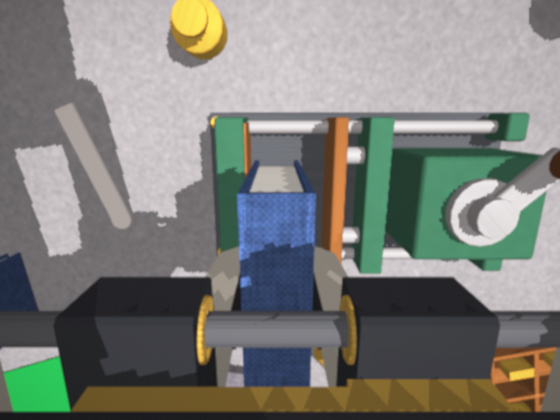

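View pics/t3.png

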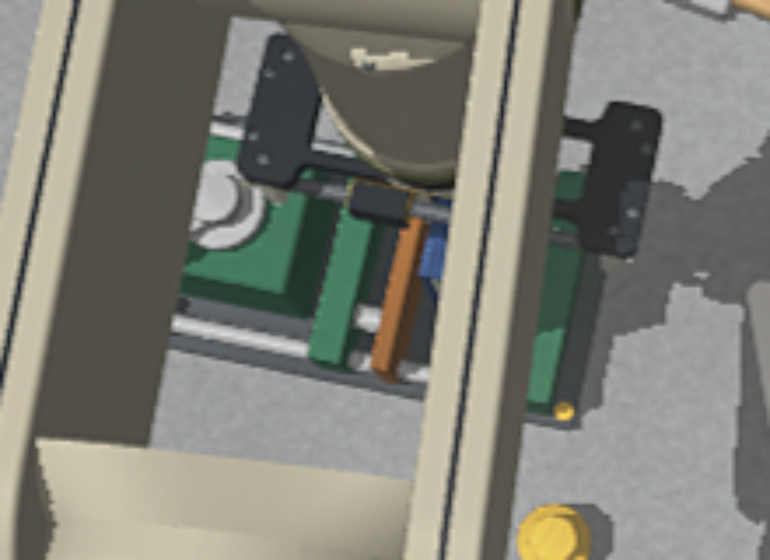

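```bash
python3 -m handwheel '0 0 -0.07 0 0 0;0 0 -0.17 0 0 0;0 0 -0.26 0 0 0;0 0 -0.32 0 0 0;0 0 -0.36 0 0 0'; python3 -m handwheel '0 0 -0.01 0 0 0;0 0 -0.02 0 0 0;0 0 -0.03 0 0 0;0 0 -0.033 0 0 0;0 0 -0.033 0 0 0'; python3 -c "
from plant import robot
s=robot.read_state();print(s['tool_pos'],s['orientation'],s['force'])"
```

```text
t: 10.0
tool_pos: [0.5261, -0.0116, 0.0958]
orientation: [-0.33, -3.122, 0.0]
force: [0.1, -0.1, -2.2]
opening: 0.0301
t: 10.5
tool_pos: [0.5275, -0.0109, 0.0883]
orientation: [0.329, 3.123, -0.0]
force: [0.8, -0.4, -2.3]
opening: 0.03
[ 0.52754966 -0.01091372  0.08830723] [ 3.28702542e-01  3.12343928e+00 -1.18141312e-05] [ 0.80914125 -0.39158098 -2.25429484]
```

```bash
python3 -m handwheel '0 0 -0.004 0 0 0;0 0 -0.007 0 0 0;0 0 -0.007 0 0 0'
```

```text
t: 10.8
tool_pos: [0.5273, -0.0109, 0.0858]
orientation: [0.329, 3.124, -0.0]
force: [1.6, -0.5, -0.6]
opening: 0.0298
```

```bash
python3 -m handwheel '0 0 0 0 0 0;0 0 0 0 0 0;0 0 0 0 0 0;0 0 0 0 0 0;0 0 0 0 0 0' -0.3; python3 -m handwheel '0 0 0.1 0 0 0;0 0 0.25 0 0 0;0 0 0.4 0 0 0;0 0 0.5 0 0 0;-0.1 0 0.5 0 0 0' -0.3; python3 -m handwheel '-0.15 -0.05 0 0 0 0;-0.3 -0.1 0 0 0 0;-0.3 -0.1 0 0 0 0;-0.3 -0.1 0 0 0 0'
python3 - <<'E'
from h import *
p,d=robot.read_camera("wrist");cv2.imwrite("pics/w4.png",p[:,:,::-1])
s=robot.read_state();print(s["t"],s["tool_pos"])
W=cloud("wrist",d);z=W[...,2]
a=np.radians(78.07);uy=np.array([np.cos(a),np.sin(a)]);ux=np.array([uy[1],-uy[0]])
o=np.array([.5417,.0576]);Q=np.stack([(W[...,:2]-o)@ux,(W[...,:2]-o)@uy],-1)
hsv=cv2.cvtColor(p,cv2.COLOR_RGB2HSV)
t=(z>.118)&(z<.135)&(abs(Q[...,1]+.07)<.03)&(abs(Q[...,0])<.1)
c,*r=rect(W[t]);print(t.sum(),c,r,np.nanmedian(z[t]),"press",(c-o)@ux,(c-o)@uy)
pd,dd=robot.read_camera("side");cv2.imwrite("pics/s4.png",cv2.resize(pd[120:280,200:360],None,fx=3.7,fy=3.7)[:,:,::-1])
E
```

```text
t: 11.3
tool_pos: [0.5272, -0.0109, 0.0857]
orientation: [0.329, 3.124, -0.0]
force: [-0.1, -0.6, -0.1]
opening: 0.0597
t: 11.8
tool_pos: [0.5012, -0.0113, 0.2417]
orientation: [0.328, 3.114, -0.0]
force: [-0.6, -0.5, 1.0]
opening: 0.0605
t: 12.2
tool_pos: [0.407, -0.0411, 0.2362]
orientation: [0.331, 3.122, -0.0]
force: [0.6, 0.2, 0.7]
opening: 0.0605
12.25 [ 0.40775258 -0.04098119  0.23627425]
1219 [ 0.52781781 -0.01073629] [92.30184936523438, 30.10909652709961, np.float32(-11.038193)] 0.12511543863545077 press 0.0005438912255942995 -0.06972996046535908
```

View pics/w4.png

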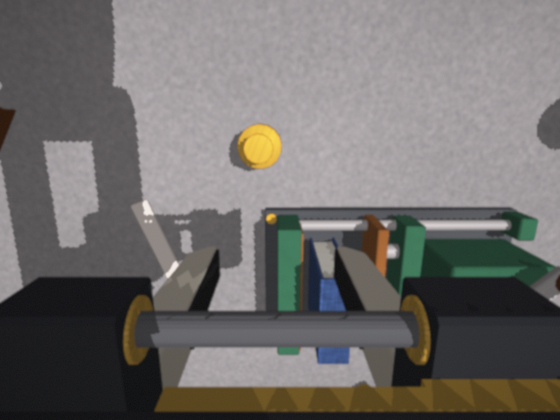

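View pics/s4.png

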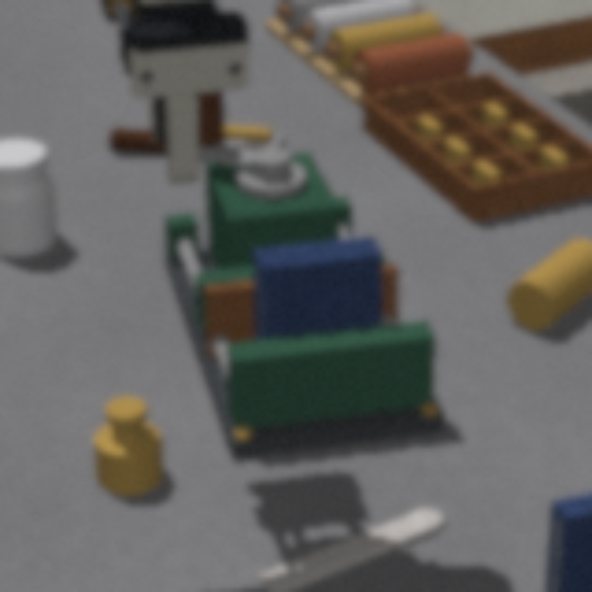

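The book stands upright on the bed at press (0.0005, −0.0697), top at 0.125, and is released. The side view shows it between the green back jaw and the wooden plate. Next I'll move to look at the crank grip.

```bash
python3 -m handwheel '0 0.15 0 0 0 0;0 0.3 0 0 0 0;0 0.46 0 0 0 0;0.04 0.62 0 0 0 0;0.1 0.76 0 0 0 0'; python3 -m handwheel '0 0 0 0 0 0;0 0 0 0 0 0;0 0 0 0 0 0'
python3 - <<'E'
from h import *
p,d=robot.read_camera("wrist");cv2.imwrite("pics/w5.png",p[:,:,::-1])
s=robot.read_state();print(s["t"],s["tool_pos"],s["orientation"])
W=cloud("wrist",d);z=W[...,2]
a=np.radians(78.07);uy=np.array([np.cos(a),np.sin(a)]);ux=np.array([uy[1],-uy[0]])
o=np.array([.5417,.0576]);Q=np.stack([(W[...,:2]-o)@ux,(W[...,:2]-o)@uy],-1)
near=(abs(Q[...,0])<.1)&(Q[...,1]>.02)&(Q[...,1]<.2)
for lo,hi in((.105,.112),(.112,.1175),(.1175,.1225),(.1225,.13),(.171,.1765),(.1765,.185),(.094,.104)):
    t=near&(z>lo)&(z<hi)
    if t.sum()>20:
        (cx,cy),r=cv2.minEnclosingCircle((W[t][:,:2]*1000).astype(np.float32));print(lo,t.sum(),"circ",cx,cy,r,"rect",rect(W[t]),np.nanmedian(W[t],0))
T=np.eye(4);T[:3,:3]=R.from_rotvec(s["orientation"]).as_matrix();T[:3,3]=s["tool_pos"]
m=robot.camera_model("wrist");P=T@m["tool_from_camera"]
for q in("crank_axis","grip"):
    for r in robot.tip_of("wrist",q)[:2]:
        v,u=r["at"];ray=P[:3,:3]@np.linalg.inv(m["camera_matrix"])@[u,v,1];k=(.149-P[2,3])/ray[2];print(q,r["conf"],r["at"],P[:3,3]+k*ray)
E
```

```text
t: 12.8
tool_pos: [0.4378, 0.1906, 0.2357]
orientation: [0.326, 3.124, 0.001]
force: [0.7, -0.1, 0.8]
opening: 0.0603
t: 13.1
tool_pos: [0.4374, 0.1869, 0.2353]
orientation: [-0.328, -3.123, 0.001]
force: [-0.1, -0.1, -0.3]
opening: 0.0607
13.15 [0.43737037 0.18652935 0.23555314] [-3.29934463e-01 -3.12390071e+00  6.68486472e-04]
0.105 208 circ 560.9656372070312 151.34959411621094 28.00472068786621 rect (array([0.56039362, 0.15199738]), 54.072288513183594, 38.05418395996094, np.float32(-11.607528)) [0.53658569 0.15648838 0.10966581]
0.112 60 circ 529.8826904296875 180.58169555664062 25.10871696472168 rect (array([0.52980029, 0.18054622]), 49.84852600097656, 6.253498554229736, np.float32(-66.71169)) [0.52658784 0.18724167 0.11589632]
0.1175 217 circ 527.7511596679688 187.15106201171875 17.982877731323242 rect (array([0.53117041, 0.18944875]), 35.777103424072266, 12.48312759399414, np.float32(-56.099586)) [0.53142632 0.18631769 0.12017382]
0.1225 254 circ 547.782958984375 175.9297332763672 43.423885345458984 rect (array([0.54830579, 0.17635291]), 86.75765228271484, 20.908355712890625, np.float32(-52.31309)) [0.56923838 0.15466111 0.12646448]
0.094 3211 circ 561.6550903320312 154.28964233398438 66.92034912109375 rect (array([0.56107336, 0.15406873]), 104.54997253417969, 89.56632995605469, np.float32(78.24413)) [0.53214087 0.14780463 0.10024189]
crank_axis 0.94 [357.6, 264.7] [0.56157762 0.15001309 0.149     ]
grip 0.76 [314.0, 314.9] [0.52820488 0.20077874 0.149     ]
```

View pics/w5.png

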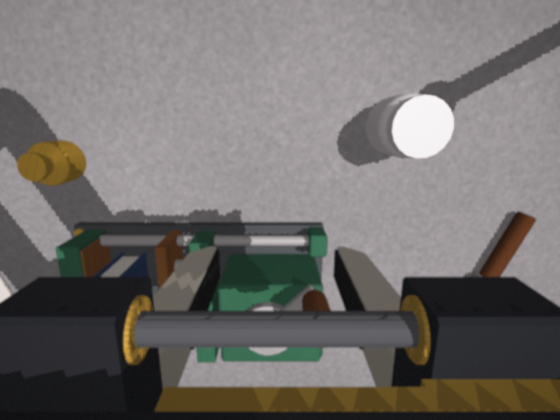

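```bash
python3 -m handwheel '0.12 0.02 0 0 0 0;0.25 0.04 0 0 0 0;0.303 0.05 0 0 0 0;0.303 0.05 0 0 0 0;0.303 0.05 0 0 0 0'
python3 - <<'E'
from h import *
p,d=robot.read_camera("wrist");cv2.imwrite("pics/w6.png",p[:,:,::-1])
p,d=robot.read_camera("side");cv2.imwrite("pics/s6.png",cv2.resize(p[100:240,200:340],None,fx=4.2,fy=4.2)[:,:,::-1])
s=robot.read_state();print(s["t"],s["tool_pos"])
E
```

```text
t: 13.75
tool_pos: [0.5278, 0.2013, 0.2357]
orientation: [-0.331, -3.124, 0.0]
force: [-0.5, -0.9, -0.1]
opening: 0.0608
13.85 [0.52736633 0.20164835 0.23597549]
```

View pics/w6.png

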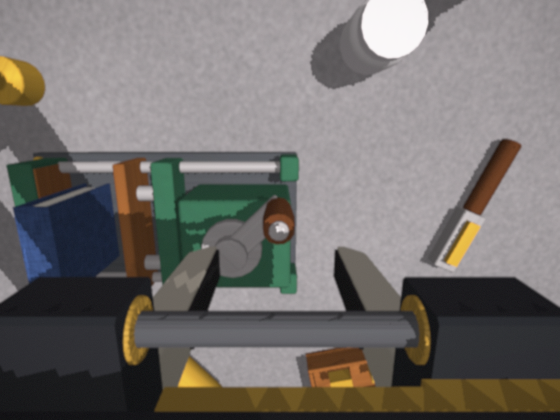

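View pics/s6.png

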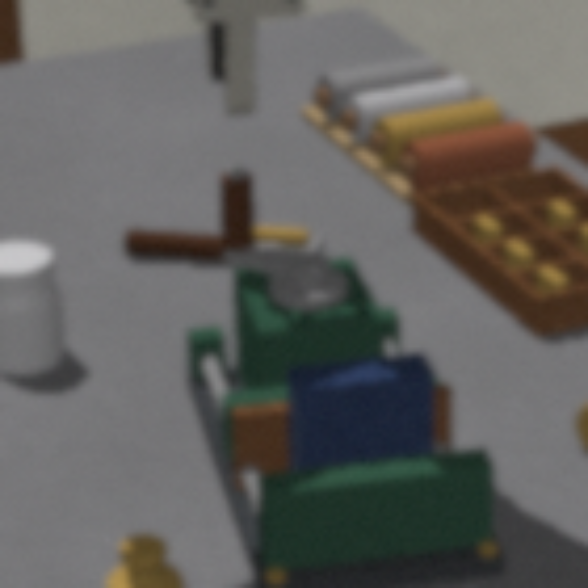

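In the wrist view the grip's pin head is at (279,229) and the hub disc at about (232,250). I'll use this for a finer fix.

```bash
python3 - <<'E'
from h import *
p,d=robot.read_camera("wrist");W=cloud("wrist",d);z=W[...,2]
near=np.zeros_like(z,bool);near[180:300,170:310]=True
for lo,hi in((.122,.13),(.105,.1125),(.171,.1765),(.1765,.185)):
    t=near&(z>lo)&(z<hi)
    if t.sum()>10:
        (cx,cy),r=cv2.minEnclosingCircle((W[t][:,:2]*1000).astype(np.float32));v,u=np.nonzero(t);print(lo,t.sum(),"circ",cx,cy,r,np.nanmedian(W[t],0),u.mean(),v.mean())
s=robot.read_state()
T=np.eye(4);T[:3,:3]=R.from_rotvec(s["orientation"]).as_matrix();T[:3,3]=s["tool_pos"]
m=robot.camera_model("wrist");P=T@m["tool_from_camera"]
def ray(u,v,h):
    r=P[:3,:3]@np.linalg.inv(m["camera_matrix"])@[u,v,1];return P[:3,3]+(h-P[2,3])/r[2]*r
print("head",ray(279,229,.178),"hub disc",ray(232,257,.126))
for q in("crank_axis","grip"):
    for r in robot.tip_of("wrist",q)[:2]:
        v,u=r["at"];print(q,r["conf"],r["at"],ray(u,v,.149))
E
```

```text
0.122 855 circ 547.05615234375 176.58480834960938 42.95558166503906 [0.55998892 0.15509569 0.1260705 ] 233.2409356725146 252.7111111111111
0.105 998 circ 561.6129760742188 152.35997009277344 27.931068420410156 [0.54914101 0.15415141 0.11016892] 231.5370741482966 244.71042084168337
0.171 512 circ 529.713623046875 202.92001342773438 11.58127212524414 [0.52664475 0.20376374 0.17510341] 278.087890625 226.578125
0.1765 315 circ 530.4105834960938 202.8189239501953 10.537054061889648 [0.52930974 0.20292522 0.18014795] 277.83809523809526 230.4952380952381
head [0.52902102 0.20379131 0.178     ] hub disc [0.56263414 0.15499659 0.126     ]
crank_axis 0.73 [267.1, 221.4] [0.56053794 0.14965056 0.149     ]
grip 0.81 [217.5, 273.9] [0.52841563 0.20008843 0.149     ]
```

```bash
python3 -m handwheel '0.007 0.004 -0.1 0 0 0;0.007 0.004 -0.2 0 0 0;0.007 0.004 -0.3 0 0 0;0.007 0.004 -0.345 0 0 0;0.007 0.004 -0.345 0 0 0'; python3 -m handwheel '0 0 0 0 0 0;0 0 0 0 0 0;0 0 0 0 0 0;0 0 0 0 0 0;0 0 0 0 0 0' 1 25;python3 -m handwheel '0 0 0 0 0 0;0 0 0 0 0 0;0 0 0 0 0 0'; python3 -c "
from plant import robot
s=robot.read_state();print(s['tool_pos'],s['orientation'],s['force'],s['opening'])"
```

```text
t: 14.5
tool_pos: [0.5283, 0.2029, 0.13]
orientation: [-0.328, -3.12, 0.002]
force: [-0.3, 0.7, -0.0]
opening: 0.0604
t: 15.0
tool_pos: [0.5304, 0.2032, 0.1328]
orientation: [0.329, 3.124, -0.0]
force: [-2.3, -10.1, 2.8]
opening: 0.0252
t: 15.3
tool_pos: [0.5304, 0.2027, 0.1327]
orientation: [0.329, 3.124, -0.001]
force: [-2.0, -4.7, 6.1]
opening: 0.0236
[0.53041647 0.20270037 0.13274956] [ 3.29297687e-01  3.12370114e+00 -1.31954425e-03] [-2.02423141 -4.69958172  6.11035083] 0.02360686975510832
```

The grip is held (23.6 mm). I'll work out the winding shifts, in shares, along the 60 mm circle about (0.5616, 0.1524).

```bash
python3 - <<'E'
from h import *
th0=np.radians(122.0)
f=lambda a:np.round(0.060/0.3*np.array([np.cos(th0+a),np.sin(th0+a)]),3)
starts=np.arange(0,11)
for k in starts:
    print(k,"  ".join("%g %g"%tuple(np.round(f(k+.2*j)-f(k),3)) for j in range(1,6)))
E
```

```text
0 -0.032 -0.025  -0.058 -0.055  -0.077 -0.09  -0.09 -0.128  -0.094 -0.168
1 0.004 -0.039  0.015 -0.078  0.034 -0.113  0.059 -0.144  0.09 -0.169
2 0.035 -0.019  0.074 -0.03  0.113 -0.033  0.153 -0.028  0.191 -0.016
3 0.035 0.02  0.065 0.046  0.089 0.078  0.107 0.114  0.117 0.152
4 0.002 0.04  -0.004 0.08  -0.018 0.117  -0.038 0.151  -0.065 0.181
5 -0.033 0.023  -0.069 0.04  -0.108 0.048  -0.148 0.049  -0.187 0.042
6 -0.038 -0.014  -0.071 -0.036  -0.1 -0.064  -0.122 -0.097  -0.137 -0.134
7 -0.008 -0.039  -0.008 -0.079  0 -0.118  0.016 -0.155  0.039 -0.188
8 0.028 -0.027  0.062 -0.049  0.099 -0.063  0.139 -0.07  0.179 -0.068
9 0.039 0.009  0.075 0.026  0.107 0.049  0.134 0.079  0.154 0.113
10 0.013 0.038  0.019 0.078  0.016 0.117  0.006 0.156  -0.012 0.192
```

```bash
python3 -m handwheel '-0.032 -0.025 0 0 0 0;-0.058 -0.055 0 0 0 0;-0.077 -0.09 0 0 0 0;-0.09 -0.128 0 0 0 0;-0.094 -0.168 0 0 0 0' 1 30; python3 - <<'E'
from h import *
s=robot.read_state();v=s["tool_pos"][:2]-[.5616,.1524];r=np.hypot(*v);e=v/r;t=np.array([-e[1],e[0]])
print("r",r,"th",np.degrees(np.arctan2(v[1],v[0])),"F rad",s["force"][:2]@e,"tan",s["force"][:2]@t,s["force"][2])
E
```

```text
t: 15.8
tool_pos: [0.5017, 0.1548, 0.1328]
orientation: [0.327, 3.124, 0.006]
force: [-1.3, 6.9, 3.3]
opening: 0.0234
r 0.05991137565018548 th 177.7487664571047 F rad 1.5374093117513485 tan -6.889730226129022 3.2935995385682904
```

```bash
python3 -m handwheel '0.004 -0.039 0 0 0 0;0.015 -0.078 0 0 0 0;0.034 -0.113 0 0 0 0;0.059 -0.144 0 0 0 0;0.09 -0.169 0 0 0 0'; python3 -m handwheel '0.035 -0.019 0 0 0 0;0.074 -0.03 0 0 0 0;0.113 -0.033 0 0 0 0;0.153 -0.028 0 0 0 0;0.191 -0.016 0 0 0 0'; cat > f.py <<'E'
from h import *
s=robot.read_state();v=s["tool_pos"][:2]-[.5616,.1524];r=np.hypot(*v);e=v/r;t=np.array([-e[1],e[0]])
print("r %.4f th %.1f Frad %.1f tan %.1f z %.1f"%(r,np.degrees(np.arctan2(v[1],v[0]))%360,s["force"][:2]@e,s["force"][:2]@t,s["force"][2]))
E
python3 f.py
```

```text
t: 16.3
tool_pos: [0.5277, 0.1019, 0.1327]
orientation: [-0.328, -3.121, 0.001]
force: [-9.8, -0.5, 9.3]
opening: 0.0238
t: 16.8
tool_pos: [0.5863, 0.0966, 0.1327]
orientation: [-0.33, -3.123, 0.002]
force: [-6.9, -2.0, 8.5]
opening: 0.0238
r 0.0610 th 293.9 Frad -1.0 tan -7.1 z 8.5
```

```bash
python3 -m handwheel '0.035 0.02 0 0 0 0;0.065 0.046 0 0 0 0;0.089 0.078 0 0 0 0;0.107 0.114 0 0 0 0;0.117 0.152 0 0 0 0'; python3 f.py; python3 -m handwheel '0.002 0.04 0 0 0 0;-0.004 0.08 0 0 0 0;-0.018 0.117 0 0 0 0;-0.038 0.151 0 0 0 0;-0.065 0.181 0 0 0 0'; python3 f.py;  python3 -m handwheel '-0.033 0.023 0 0 0 0;-0.069 0.04 0 0 0 0;-0.108 0.048 0 0 0 0;-0.148 0.049 0 0 0 0;-0.187 0.042 0 0 0 0'; python3 f.py
```

```text
t: 17.3
tool_pos: [0.6212, 0.1424, 0.1326]
orientation: [-0.33, -3.123, 0.002]
force: [-9.1, -5.7, 9.0]
opening: 0.0235
r 0.0604 th 350.5 Frad -8.0 tan -7.1 z 9.0
t: 17.8
tool_pos: [0.6024, 0.1958, 0.1327]
orientation: [0.33, 3.123, -0.004]
force: [-2.1, -12.9, 6.0]
opening: 0.0234
r 0.0595 th 46.8 Frad -10.9 tan -7.3 z 6.0
t: 18.3
tool_pos: [0.5473, 0.2098, 0.1329]
orientation: [0.329, 3.12, 0.001]
force: [9.4, -4.1, -0.3]
opening: 0.0234
r 0.0591 th 104.0 Frad -6.3 tan -8.2 z -0.3
```

```bash
sed -i 's/\[.5616,.1524\]/[.5620,.1515]/' f.py; python3 -m handwheel '-0.04 -0.016 0 0 0 0;-0.073 -0.038 0 0 0 0;-0.102 -0.066 0 0 0 0;-0.124 -0.099 0 0 0 0;-0.139 -0.136 0 0 0 0'; python3 f.py; python3 -m handwheel '-0.008 -0.039 0 0 0 0;-0.008 -0.079 0 0 0 0;0 -0.118 0 0 0 0;0.016 -0.155 0 0 0 0;0.039 -0.188 0 0 0 0'; python3 f.py;python3 -m handwheel '0.028 -0.027 0 0 0 0;0.062 -0.049 0 0 0 0;0.099 -0.063 0 0 0 0;0.139 -0.07 0 0 0 0;0.179 -0.068 0 0 0 0'; python3 f.py
```

```text
t: 18.8
tool_pos: [0.5048, 0.1706, 0.1329]
orientation: [0.327, 3.122, 0.006]
force: [5.9, 7.1, -1.9]
opening: 0.0236
r 0.0603 th 161.5 Frad -3.3 tan -8.6 z -1.9
t: 19.3
tool_pos: [0.5149, 0.1136, 0.1327]
orientation: [-0.328, -3.123, -0.003]
force: [-5.5, 5.0, 6.6]
opening: 0.0235
r 0.0604 th 218.8 Frad 1.1 tan -7.4 z 6.6
t: 19.8
tool_pos: [0.5692, 0.0918, 0.1327]
orientation: [-0.329, -3.123, 0.001]
force: [-7.3, -1.7, 9.0]
opening: 0.0238
r 0.0601 th 276.9 Frad 0.8 tan -7.4 z 9.0
```

```bash
python3 -m handwheel '0.039 0.009 0 0 0 0;0.075 0.026 0 0 0 0;0.107 0.049 0 0 0 0;0.134 0.079 0 0 0 0;0.154 0.113 0 0 0 0'; python3 f.py; python3 - <<'E'
from h import *
p,d=robot.read_camera("side");cv2.imwrite("pics/s7.png",cv2.resize(p[130:250,220:340],None,fx=4.8,fy=4.8)[:,:,::-1])
th0=np.radians(122.0)
f=lambda a:np.round(0.060/0.3*np.array([np.cos(th0+a),np.sin(th0+a)]),4)
for k,st in [(10,.1),(10.5,.08),(10.9,.05)]+[(x,.04) for x in np.arange(11.15,13.6,.2)]:
    print(round(k,2),"  ".join("%g %g"%tuple(np.round(f(k+st*j)-f(k),4)) for j in range(1,6)))
E
```

```text
t: 20.3
tool_pos: [0.6159, 0.1255, 0.1327]
orientation: [-0.33, -3.124, 0.002]
force: [-6.7, -6.3, 7.8]
opening: 0.0238
r 0.0598 th 334.2 Frad -3.3 tan -8.6 z 7.8
10 0.0075 0.0186  0.0132 0.0377  0.0169 0.0574  0.0187 0.0773  0.0184 0.0973
10.5 -0.0016 0.0159  -0.0045 0.0316  -0.0087 0.0471  -0.0141 0.0621  -0.0207 0.0767
10.9 -0.0046 0.0088  -0.0098 0.0174  -0.0153 0.0258  -0.0213 0.0338  -0.0276 0.0415
11.15 -0.0054 0.006  -0.0109 0.0117  -0.0168 0.0172  -0.0228 0.0224  -0.029 0.0275
11.35 -0.0064 0.0047  -0.0131 0.0092  -0.0198 0.0135  -0.0268 0.0174  -0.0339 0.0211
11.55 -0.0072 0.0034  -0.0146 0.0065  -0.0221 0.0093  -0.0297 0.0118  -0.0374 0.014
11.75 -0.0078 0.0019  -0.0156 0.0034  -0.0235 0.0047  -0.0315 0.0056  -0.0394 0.0063
11.95 -0.008 0.0003  -0.016 0.0003  -0.024 -0.0001  -0.032 -0.0007  -0.0399 -0.0017
12.15 -0.0079 -0.0013  -0.0158 -0.0029  -0.0235 -0.0048  -0.0312 -0.0071  -0.0388 -0.0096
12.35 -0.0075 -0.0028  -0.0148 -0.006  -0.0221 -0.0094  -0.0292 -0.0131  -0.0361 -0.0171
12.55 -0.0068 -0.0042  -0.0134 -0.0088  -0.0198 -0.0136  -0.026 -0.0186  -0.032 -0.0239
12.75 -0.0058 -0.0055  -0.0113 -0.0113  -0.0166 -0.0172  -0.0217 -0.0234  -0.0266 -0.0298
12.95 -0.0045 -0.0066  -0.0088 -0.0133  -0.0129 -0.0202  -0.0166 -0.0273  -0.0201 -0.0345
13.15 -0.0032 -0.0073  -0.0061 -0.0148  -0.0086 -0.0223  -0.0109 -0.03  -0.0129 -0.0378
13.35 -0.0017 -0.0078  -0.003 -0.0157  -0.004 -0.0236  -0.0047 -0.0316  -0.0051 -0.0396
13.55 -0.0001 -0.008  0.0002 -0.016  0.0007 -0.0239  0.0016 -0.0319  0.0028 -0.0398
```

View pics/s7.png

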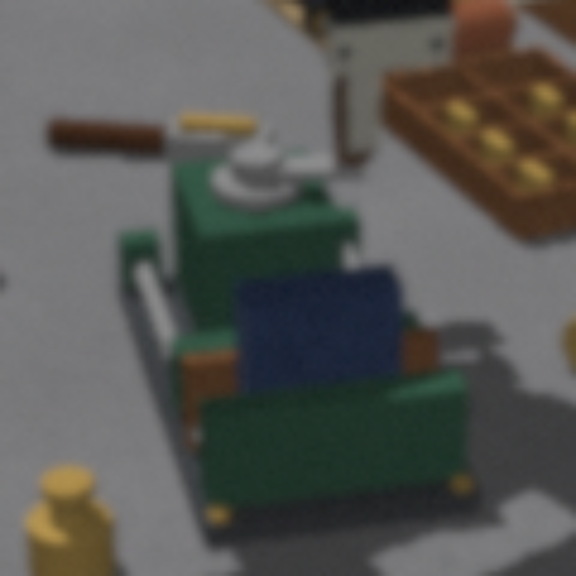

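The side view shows the plate has advanced and the book is still upright. Slowing down now.

```bash
python3 -m handwheel '0.007 0.019 0 0 0 0;0.013 0.038 0 0 0 0;0.017 0.057 0 0 0 0;0.019 0.077 0 0 0 0;0.018 0.097 0 0 0 0'; python3 f.py; python3 -m handwheel '-0.002 0.016 0 0 0 0;-0.004 0.032 0 0 0 0;-0.009 0.047 0 0 0 0;-0.014 0.062 0 0 0 0;-0.021 0.077 0 0 0 0'; python3 f.py;python3 -m handwheel '-0.005 0.009 0 0 0 0;-0.01 0.017 0 0 0 0;-0.015 0.026 0 0 0 0;-0.021 0.034 0 0 0 0;-0.028 0.042 0 0 0 0'; python3 f.py
```

```text
t: 20.85
tool_pos: [0.6216, 0.1542, 0.1328]
orientation: [0.33, 3.123, -0.003]
force: [-0.7, -6.6, 5.0]
opening: 0.0232
r 0.0597 th 2.6 Frad -1.0 tan -6.5 z 5.0
t: 21.35
tool_pos: [0.6158, 0.1772, 0.1329]
orientation: [0.33, 3.122, -0.002]
force: [1.8, -6.5, 3.7]
opening: 0.0236
r 0.0597 th 25.6 Frad -1.2 tan -6.6 z 3.7
t: 21.85
tool_pos: [0.6077, 0.1899, 0.1328]
orientation: [0.33, 3.121, -0.002]
force: [4.0, -4.8, 2.1]
opening: 0.0233
r 0.0597 th 40.1 Frad -0.1 tan -6.2 z 2.1
```

Idle force reads a clean 6.2–6.6 N. Continuing slowly.

```bash
python3 -m handwheel '-0.005 0.006 0 0 0 0;-0.011 0.012 0 0 0 0;-0.017 0.017 0 0 0 0;-0.023 0.022 0 0 0 0;-0.029 0.027 0 0 0 0'; python3 f.py; python3 -m handwheel '-0.006 0.005 0 0 0 0;-0.013 0.009 0 0 0 0;-0.02 0.013 0 0 0 0;-0.027 0.017 0 0 0 0;-0.034 0.021 0 0 0 0'; python3 f.py;python3 -m handwheel '-0.007 0.003 0 0 0 0;-0.015 0.006 0 0 0 0;-0.022 0.009 0 0 0 0;-0.03 0.012 0 0 0 0;-0.037 0.014 0 0 0 0'; python3 f.py
```

```text
t: 22.35
tool_pos: [0.5992, 0.1983, 0.1329]
orientation: [0.33, 3.121, -0.001]
force: [4.7, -5.0, 1.5]
opening: 0.0237
r 0.0598 th 51.5 Frad -1.0 tan -6.7 z 1.5
t: 22.85
tool_pos: [0.5892, 0.2047, 0.1329]
orientation: [0.33, 3.121, -0.0]
force: [5.6, -5.1, 0.5]
opening: 0.0237
r 0.0598 th 63.0 Frad -2.0 tan -7.3 z 0.5
t: 23.35
tool_pos: [0.5781, 0.2092, 0.1329]
orientation: [0.329, 3.12, 0.0]
force: [7.3, -2.9, 0.6]
opening: 0.0235
r 0.0599 th 74.4 Frad -0.8 tan -7.8 z 0.6
```

```bash
python3 -m handwheel '-0.008 0.002 0 0 0 0;-0.016 0.003 0 0 0 0;-0.024 0.005 0 0 0 0;-0.032 0.006 0 0 0 0;-0.039 0.006 0 0 0 0'; python3 f.py; python3 - <<'E'
from h import *
p,d=robot.read_camera("side");cv2.imwrite("pics/s8.png",cv2.resize(p[130:250,220:340],None,fx=4.8,fy=4.8)[:,:,::-1])
E
```

```text
t: 23.85
tool_pos: [0.5665, 0.2112, 0.1329]
orientation: [0.329, 3.12, 0.001]
force: [7.3, -1.5, 0.1]
opening: 0.0232
r 0.0599 th 85.7 Frad -0.9 tan -7.4 z 0.1
```

View pics/s8.png

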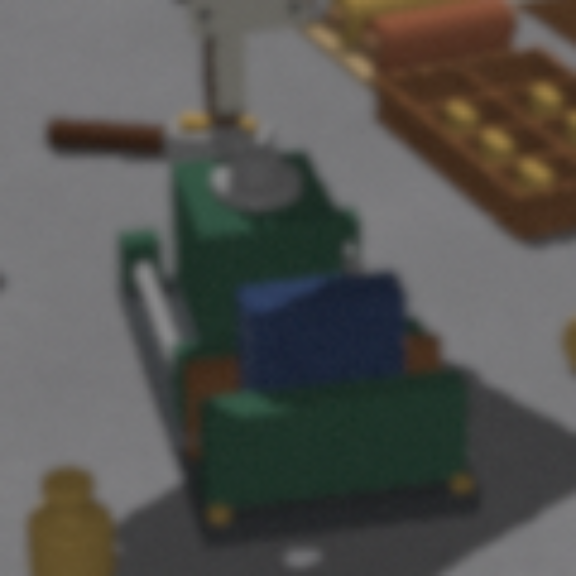

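The book, at about (320,330) in the crop, is now almost against the back jaw. Continuing in single slow calls.

```bash
python3 -m handwheel '-0.008 0 0 0 0 0;-0.016 0 0 0 0 0;-0.024 0 0 0 0 0;-0.032 -0.001 0 0 0 0;-0.04 -0.002 0 0 0 0'; python3 f.py; python3 -m handwheel '-0.008 -0.001 0 0 0 0;-0.016 -0.003 0 0 0 0;-0.024 -0.005 0 0 0 0;-0.031 -0.007 0 0 0 0;-0.039 -0.01 0 0 0 0'; python3 f.py
```

```text
t: 24.4
tool_pos: [0.5547, 0.211, 0.1329]
orientation: [0.329, 3.12, 0.002]
force: [8.1, 0.3, -1.5]
opening: 0.0232
r 0.0600 th 97.0 Frad -0.7 tan -8.1 z -1.5
t: 24.9
tool_pos: [0.5431, 0.2085, 0.1329]
orientation: [0.329, 3.12, 0.003]
force: [9.2, 1.6, -3.2]
opening: 0.0235
r 0.0600 th 108.4 Frad -1.4 tan -9.2 z -3.2
```

```bash
python3 -m handwheel '-0.007 -0.003 0 0 0 0;-0.015 -0.006 0 0 0 0'; python3 f.py
```

```text
t: 25.1
tool_pos: [0.5386, 0.2068, 0.1329]
orientation: [0.329, 3.12, 0.004]
force: [9.8, 1.4, -3.6]
opening: 0.0235
r 0.0600 th 112.9 Frad -2.5 tan -9.6 z -3.6
```

```bash
python3 -m handwheel '-0.006 -0.005 0 0 0 0'; python3 f.py; python3 -m handwheel '0 0 0 0 0 0;0 0 0 0 0 0;0 0 0 0 0 0'; python3 f.py;  python3 - <<'E'
from h import *
p,d=robot.read_camera("side");cv2.imwrite("pics/s9.png",cv2.resize(p[130:250,220:340],None,fx=4.8,fy=4.8)[:,:,::-1])
E
```

```text
t: 25.2
tool_pos: [0.5366, 0.2059, 0.1329]
orientation: [0.328, 3.12, 0.005]
force: [7.3, 6.2, -2.8]
opening: 0.0236
r 0.0600 th 115.0 Frad 2.5 tan -9.3 z -2.8
t: 25.5
tool_pos: [0.5363, 0.2058, 0.1329]
orientation: [0.328, 3.121, 0.005]
force: [6.4, 4.4, -1.6]
opening: 0.0238
r 0.0600 th 115.3 Frad 1.3 tan -7.6 z -1.6
```

View pics/s9.png

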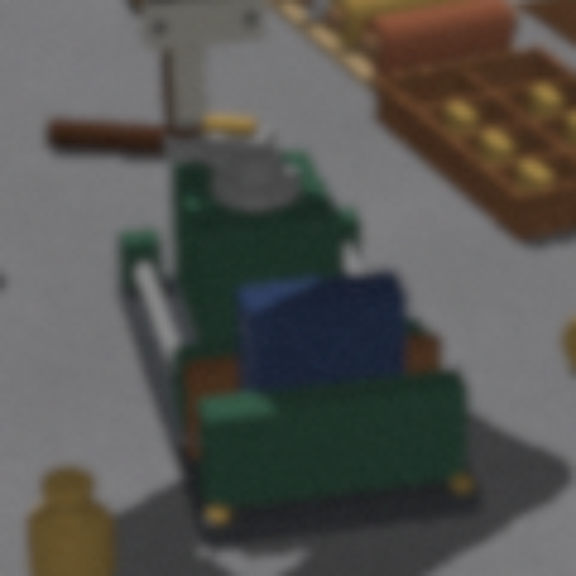

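The book's outline hasn't changed since the reading at 85.7°, so it was already seated there. The turn since then implies at least 37 N of clamping, and 9.3–9.6 N at the grip implies about 45 N. Releasing the grip.

```bash
python3 -m handwheel '0 0 0 0 0 0;0 0 0 0 0 0;0 0 0 0 0 0;0 0 0 0 0 0;0 0 0 0 0 0' -0.1; python3 f.py; python3 -m handwheel '0 0 0.08 0 0 0;0 0 0.2 0 0 0;0 0 0.35 0 0 0;0 0 0.45 0 0 0;0 0 0.45 0 0 0'; python3 -m handwheel '-0.15 0 0 0 0 0;-0.3 0 0 0 0 0;-0.4 0 0 0 0 0;-0.4 0 0 0 0 0;-0.4 -0.1 0 0 0 0'; python3 -m handwheel '0 -0.16 0 0 0 0;0 -0.3 0 0 0 0;0 -0.45 0 0 0 0;0 -0.6 0 0 0 0;0 -0.6 0 0 0 0';python3 -m handwheel '0 0 0 0 0 0;0 0 0 0 0 0;0 0 0 0 0 0'
python3 - <<'E'
from h import *
p,d=robot.read_camera("wrist");cv2.imwrite("pics/w9.png",p[:,:,::-1])
s=robot.read_state();print(s["t"],s["tool_pos"],s["force"])
W=cloud("wrist",d);z=W[...,2]
a=np.radians(78.07);uy=np.array([np.cos(a),np.sin(a)]);ux=np.array([uy[1],-uy[0]])
o=np.array([.5417,.0576]);Q=np.stack([(W[...,:2]-o)@ux,(W[...,:2]-o)@uy],-1)
hsv=cv2.cvtColor(p,cv2.COLOR_RGB2HSV)
t=(z>.118)&(z<.135)&(abs(Q[...,1]+.08)<.03)&(abs(Q[...,0])<.1)
c,*r=rect(W[t]);print(t.sum(),c,r,np.nanmedian(z[t]),"press",(c-o)@ux,(c-o)@uy)
pd,dd=robot.read_camera("side");cv2.imwrite("pics/s10.png",pd[:,:,::-1])
E
```

```text
t: 26.05
tool_pos: [0.5345, 0.2045, 0.132]
orientation: [-0.329, -3.124, 0.0]
force: [0.2, 0.9, 0.5]
opening: 0.0507
r 0.0597 th 117.4 Frad 0.7 tan -0.6 z 0.5
t: 26.55
tool_pos: [0.5371, 0.2052, 0.2736]
orientation: [0.328, 3.115, 0.006]
force: [1.3, -1.0, -0.1]
opening: 0.0509
t: 27.05
tool_pos: [0.414, 0.1762, 0.2666]
orientation: [-0.323, -3.125, -0.002]
force: [-0.2, -2.0, -0.5]
opening: 0.0511
t: 27.55
tool_pos: [0.4147, -0.0105, 0.2666]
orientation: [-0.339, -3.123, 0.003]
force: [0.6, -0.2, 0.6]
opening: 0.0515
t: 27.85
tool_pos: [0.4148, -0.0043, 0.267]
orientation: [-0.326, -3.124, -0.0]
force: [0.6, 0.2, 1.1]
opening: 0.0508
27.9 [ 0.4147494  -0.00424413  0.26699108] [-0.87982202  0.58893123 -0.3500769 ]
1369 [ 0.50384967 -0.01963447] [50.43039321899414, 29.97205352783203, np.float32(-11.59817)] 0.12511446641329216 press -0.021067156318725754 -0.0833905613886525
```

View pics/w9.png

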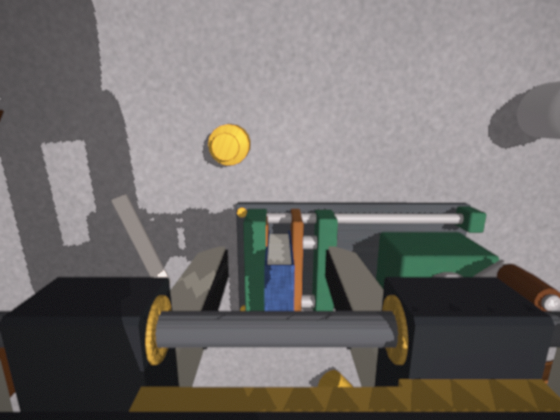

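View pics/s10.png

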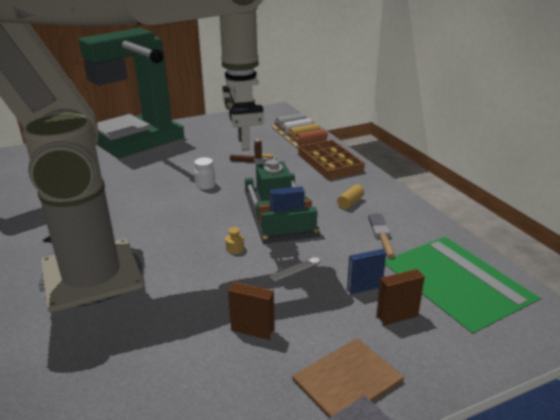

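```bash
python3 -c "
from plant import robot
print(robot.close_job())"
```

```text
the job is handed in; nothing more can be done
None
```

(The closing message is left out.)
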